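Change the worn setter strip under a row of parts

TASK

The stained, chipped setter strip under the three parts on the sintering tray is worn out. Clear the three parts to the blue tray, standing upright, then lay the worn strip flat in the red reject tray and lay the fresh lilac strip in its old place on the sintering tray, lined up the same way. Then stand each part upright on the fresh strip at the very spot where it stood before, and do not disturb the neighbouring row or the plug gauge.

Things in the scene. Friction and masses are not known exactly. Their poses are not given: they have to be found in the camera images.
- oval_bush: Copper-coloured flanged bush with an oval two-hole flange: flange 48 x 32 mm (ears along its x), 6 mm thick; on it a round bored hub 26 mm in diameter, 34 mm high in all, to be gripped by the hub. Stands flange down on the worn strip at the start, in any of three spots in the row, 60 mm apart. Origin: centre of its underside, z up. 0.11 kg. It may be turned any way about the vertical.
- round_bush: Pale grey flanged bush with a plain round flange 38 mm in diameter, 6 mm thick, on it a round bored hub 26 mm in diameter, 34 mm high in all. Stands flange down on the worn strip. Origin: centre of its underside, z up. 0.11 kg. It may be turned any way.
- gear: Dark grey gear: toothed disc 38 mm in diameter, 6 mm thick, on it a round bored hub 26 mm in diameter, 34 mm high in all. Stands teeth down on the worn strip. Origin: centre of its underside, z up. 0.12 kg. It may be turned any way.
- worn_setter: Worn setter strip, dirty cream with brown stains and a chipped corner: flat ceramic bar 180 x 40 x 10 mm lying under the three parts on the sintering tray. Origin: centre of its underside; x along its length, y across, z up. 0.18 kg.
- fresh_setter: Fresh setter strip, clean lilac: flat ceramic bar 180 x 40 x 10 mm, lying flat on a fixed sheet of cardboard (215 x 100 mm, 4 mm thick) on the bench. Origin: centre of its underside; x along its length, y across, z up. Either end may go either way. 0.18 kg.
- tray: Sintering tray, brown perforated steel plate 5 mm thick, fixed, 220 mm (its x, from -80 to +140 mm) by 250 mm (its y), with a rim all round 12 mm high over the bench. Origin: on the bench under the centre of the row to be changed; the row (long side of the worn strip) runs along its y, z up. The strip lies directly on the plate, 5 mm above the origin; its place is centred on the origin.
- blue_tray: Blue shallow open tray, the side area for the parts, fixed: 220 (its x) x 116 (its y) x 16 mm high, walls and floor 4 mm thick. Origin: centre of its underside, on the bench; the inner floor is 4 mm above it. Empty at the start; the parts may stand anywhere in it.
- red_tray: Red shallow open reject tray, fixed: 220 (its x) x 116 (its y) x 16 mm high, walls and floor 4 mm thick. Origin: centre of its underside, on the bench; the inner floor is 4 mm above it. Empty at the start; the worn strip goes in lengthways, flat on the floor.
- next_row: Bystander: the neighbouring row on the far (+x) side of the sintering tray, a duller lilac strip 180 x 40 x 10 mm with four plain rings 29 mm in diameter on it, 26 mm high in all, its centre 95 mm from that of the row to be changed. Origin: centre of its underside; x along its length. Not to be disturbed.
- plug_gauge: Bystander: plug gauge lying on the bench, black square grip 70 x 16 x 16 mm with a red band and steel gauge ends, 118 mm long in all. Origin: underside of the grip's middle, x along its length. Not to be disturbed.

How it is judged (in metres and radians):
On the way, in this order (a step that is already met when the one before it is completed fails the run):
1. all three parts stand upright in the blue tray, let go (x of oval_bush in the frame of blue_tray between -0.106 and 0.106 m and y of oval_bush in the frame of blue_tray between -0.054 and 0.054 m and height (world z) of oval_bush between 0.001 and 0.007 m and angle between each of oval_bush, round_bush, gear's own z axis and vertical below 0.1 rad and x of round_bush in the frame of blue_tray between -0.106 and 0.106 m and y of round_bush in the frame of blue_tray between -0.054 and 0.054 m and height (world z) of round_bush between 0.001 and 0.007 m and x of gear in the frame of blue_tray between -0.106 and 0.106 m and y of gear in the frame of blue_tray between -0.054 and 0.054 m and height (world z) of gear between 0.001 and 0.007 m and linear speed of each of oval_bush, round_bush, gear below 0.02 m/s and contact force between the fingers and oval_bush below 0.05 N and contact force between the fingers and round_bush below 0.05 N and contact force between the fingers and gear below 0.05 N), for 0.2 s.
2. the worn strip lies flat in the red tray, let go, the parts still waiting in the blue tray (x of worn_setter in the frame of red_tray between -0.03 and 0.03 m and y of worn_setter in the frame of red_tray between -0.04 and 0.04 m and height (world z) of worn_setter between 0.001 and 0.007 m and angle between worn_setter's own z axis and vertical below 0.05 rad and linear speed of worn_setter below 0.02 m/s and contact force between the fingers and worn_setter below 0.05 N and x of oval_bush in the frame of blue_tray between -0.106 and 0.106 m and y of oval_bush in the frame of blue_tray between -0.054 and 0.054 m and height (world z) of oval_bush between 0.001 and 0.007 m and angle between each of oval_bush, round_bush, gear's own z axis and vertical below 0.1 rad and x of round_bush in the frame of blue_tray between -0.106 and 0.106 m and y of round_bush in the frame of blue_tray between -0.054 and 0.054 m and height (world z) of round_bush between 0.001 and 0.007 m and x of gear in the frame of blue_tray between -0.106 and 0.106 m and y of gear in the frame of blue_tray between -0.054 and 0.054 m and height (world z) of gear between 0.001 and 0.007 m), for 0.2 s.
3. the fresh strip lies in the old strip's place, let go, the parts still waiting in the blue tray (horizontal distance between fresh_setter and tray below 0.012 m and angle between the x axis of fresh_setter and the y axis of tray, either way round below 0.1 rad and z of fresh_setter in the frame of tray between 0.002 and 0.008 m and angle between fresh_setter's own z axis and vertical below 0.05 rad and linear speed of fresh_setter below 0.02 m/s and contact force between the fingers and fresh_setter below 0.05 N and x of oval_bush in the frame of blue_tray between -0.106 and 0.106 m and y of oval_bush in the frame of blue_tray between -0.054 and 0.054 m and height (world z) of oval_bush between 0.001 and 0.007 m and angle between each of oval_bush, round_bush, gear's own z axis and vertical below 0.1 rad and x of round_bush in the frame of blue_tray between -0.106 and 0.106 m and y of round_bush in the frame of blue_tray between -0.054 and 0.054 m and height (world z) of round_bush between 0.001 and 0.007 m and x of gear in the frame of blue_tray between -0.106 and 0.106 m and y of gear in the frame of blue_tray between -0.054 and 0.054 m and height (world z) of gear between 0.001 and 0.007 m), for 0.2 s.
At the end, for the whole second after the job is handed in: Worn strip flat in the red tray; fresh strip flat on the sintering tray, centred within 12 mm of the tray's origin, its length within 0.1 rad of the tray's y; each part upright (0.1 rad) on the fresh strip within 12 mm of where it stood at the start; all at rest (x of worn_setter in the frame of red_tray between -0.03 and 0.03 m and y of worn_setter in the frame of red_tray between -0.04 and 0.04 m and height (world z) of worn_setter between 0.001 and 0.007 m and angle between each of worn_setter, fresh_setter's own z axis and vertical below 0.05 rad and horizontal distance between fresh_setter and tray below 0.012 m and angle between the x axis of fresh_setter and the y axis of tray, either way round below 0.1 rad and z of fresh_setter in the frame of tray between 0.002 and 0.008 m and distance of each of oval_bush, round_bush, gear from where it was at the start of the episode below 0.012 m and angle between each of oval_bush, round_bush, gear's own z axis and vertical below 0.1 rad and z of oval_bush in the frame of fresh_setter between 0.007 and 0.013 m and z of round_bush in the frame of fresh_setter between 0.007 and 0.013 m and z of gear in the frame of fresh_setter between 0.007 and 0.013 m and linear speed of each of oval_bush, round_bush, gear, worn_setter, fresh_setter below 0.02 m/s); the robot touches nothing.
It fails at once if the neighbouring row is shifted by more than 10 mm or tipped (distance of next_row from where it was at the start of the episode above 0.01 m or angle between next_row's own z axis and vertical above 0.15 rad).
It fails at once if the plug gauge is shifted by more than 15 mm (distance of plug_gauge from where it was at the start of the episode above 0.015 m).
It also fails if it takes over 144 s, if anything falls off the work surface, if the arm or the gripper's body presses on something with over 40 N, if the wrist force passes 120 N, or if a joint passes its speed limit or range.

ROBOT

A 6-joint arm with a two-finger parallel gripper is mounted at the origin on the work surface. World frame = base frame: x ahead of the robot, y to its left, z up, the work surface at z = 0. Lengths are in mm, angles in rad, forces in N, time in s.
With the tool pointing down it reaches from about 325 to 875 mm from the base axis. Payload 4.4 kg.
Tool frame: the origin (TCP) lies on the centre line of the jaws, within the pads' length; the fingertips stand ahead of it and the grasp point (between the pads) lies 6 mm ahead of it (ctrl.tcp_to_tips is the z of the fingertips in the tool frame, in mm); z points along the fingers, y is the line along which they close (so a half turn about z gives the same grasp; the last joint's range is limited). The gripper opens to 85 mm and grips with 20 to 120 N. Pads are 22 mm wide; open, the fingers measure 114 mm over their backs; the gripper's body (76 mm by 85 mm) begins 54 mm behind the grasp point. The pads swing forward as they close: fully open they stand 13 mm farther back than shut.
Start: joints at [1.008, 0.207, 1.542, -0, 1.393, -0.15], TCP at [230.159, 526.929, 256.282] pointing down, gripper open.
Joint ranges: [-2.73, 2.73], [-0.86, 2.22], [0.23, 2.46], [-1.11, 4.25], [0.08, 2.63], [-2.82, 2.82]. Speed limits (rad/s): [2.79, 2.79, 3.14, 3.14, 3.14, 3.14].

INTERFACE

Orientations are given as a 3x3 rotation matrix whose columns are the frame's x, y, z axes.
In Python, from plant import ctrl, sensors, optics gives the robot as it stands. Calls block until the motion is done:
- ctrl.move_ptp(position, orientation): joint-space move of the TCP to a pose.
- ctrl.move_l(position, rot=None, vel=150, threshold=None): straight line of the TCP; rot=None keeps the orientation; vel is the mean speed in mm/s. With threshold (N) it stops when the force on the tool has changed by that much, and returns True; else False.
- ctrl.set_joints(angles): joint-space move.
- ctrl.gripper_to(opening, force=None): finger opening in mm; force is the grip in N (None keeps the last); returns when the fingers have stopped.
- ctrl.hold(seconds).
- ctrl.solve_ik(position, orientation): joint angles nearest the present ones, or None.
- sensors.read_state(): the state.
- optics.grab_frame(name): name is "side" or "top" or "wrist"; returns (picture, depth): 480x640x3 uint8, red, green, blue; 480x640 float32, mm along the optical axis (not along the pixel's ray), 0 where there is no reading.
- optics.camera_params(name): a dict with "mtx" (3x3 intrinsics, pixels), "R" (3x3) and "t" (3): a world point X has camera coordinates R X + t; the wrist camera has in their place "T_tool_cam" (4x4, takes a point from camera to tool coordinates, whose origin is the TCP and whose axes are the flange's). Camera axes: x right, y down, z forward; pixel columns grow to the right and rows downward; lengths in mm; the calibration is good to about 2 mm. A picture is of the moment at which its call begins: read the wrist's pose just before it. camera_params takes no time and is no camera call.
A pose or a line that the arm cannot do raises ctrl.MotionError and nothing moves.
- ctrl.finish_job(): hands the job in; it is judged then, once.
The state is a dict: "t": time; "q": joint angles; "qvel": joint speeds; "tau": joint torques, N m; "eef_pos": TCP position; "eef_rot": TCP orientation; "force": force on the tool from outside, world axes, zero at the start; "wrist_torque": the same for the moment, N m; "grip_width": finger opening in mm; "grasp_force": force on a finger pad.
Only numpy, scipy, OpenCV 4.12 (cv2) and the standard library are available. Lean on these libraries where they do the work, as an engineer would, in place of code of your own. Each camera call takes 0.05 s, during which the arm holds its last target. There are 200 camera calls.

## Working session

There is one attempt and no reset: what is moved stays moved. The work goes in short steps, each a Python script; the robot and the scene stay as the last script left them, time stands still between calls to the robot, and variables do not carry over. Pictures are saved under pics/ and viewed, at most 14 in all, crops included, and the job is handed in when it is done.

```bash
ls; mkdir -p pics; cat > h.py <<'E'
import numpy as np, cv2
from plant import ctrl, sensors, optics
def grab(n):
    s=sensors.read_state(); im,d=optics.grab_frame(n); return im,d,s
def save(n,f):
    im,d,s=grab(n); cv2.imwrite(f'pics/{f}.png',im[:,:,::-1]); np.savez(f'pics/{f}.npz',im=im,d=d,p=s['eef_pos'],R=s['eef_rot']); return im,d,s
def cam(n,p=None,Rt=None):
    c=optics.camera_params(n); K=np.array(c['mtx'])
    if 'R' in c: return K,np.array(c['R']),np.array(c['t']).ravel()
    T=np.eye(4);T[:3,:3]=Rt;T[:3,3]=p
    M=np.linalg.inv(T@np.array(c['T_tool_cam'])); return K,M[:3,:3],M[:3,3]
def world(C,u,v,d):
    K,R,t=C; return R.T@(np.linalg.inv(K)@np.array([u,v,1.])*d-t)
def atz(C,u,v,z):
    K,R,t=C; o=-R.T@t; r=R.T@np.linalg.inv(K)@np.array([u,v,1.]); return o+r*(z-o[2])/r[2]
E
python3 - <<'E'
from h import *
for n in('top','side','wrist'):
    save(n,n+'0'); 
    c=optics.camera_params(n); print(n,{k:np.round(v,3).tolist() for k,v in c.items()})
print(ctrl.tcp_to_tips, sensors.read_state())
E
```

```text
pics
top {'mtx': [[442.842, 0.0, 316.726], [0.0, 442.842, 243.443], [0.0, 0.0, 1.0]], 'R': [[0.013, -1.0, -0.003], [-0.99, -0.013, -0.139], [0.139, 0.005, -0.99]], 't': [1.554, 582.488, 812.576]}
side {'mtx': [[451.636, 0.0, 320.746], [0.0, 451.636, 238.948], [0.0, 0.0, 1.0]], 'R': [[0.881, -0.473, -0.012], [-0.324, -0.586, -0.743], [0.344, 0.659, -0.669]], 't': [-496.068, 214.567, 784.937]}
wrist {'mtx': [[342.195, 0.0, 319.579], [0.0, 342.195, 239.348], [0.0, 0.0, 1.0]], 'T_tool_cam': [[-0.001, -0.96, -0.281, 71.654], [1.0, -0.001, 0.0, -0.394], [-0.0, -0.281, 0.96, -116.743], [0.0, 0.0, 0.0, 1.0]]}
25.0 {'t': 0.15, 'q': array([ 1.00849327e+00,  2.07255745e-01,  1.54263105e+00,  5.44300152e-07,
        1.39351084e+00, -1.50491672e-01]), 'qvel': array([-0.00124126, -0.0012663 , -0.00635197,  0.00073246,  0.00038134,
       -0.00101773]), 'tau': array([ 2.43073036e-04, -3.83512402e+01, -2.92037684e+01, -1.56962856e-04,
        6.67689834e-03, -2.72842698e-05]), 'eef_pos': array([229.86644807, 526.4583925 , 255.37210304]), 'eef_rot': array([[-9.16397115e-01,  4.00269161e-01, -9.62752822e-04],
       [ 4.00270227e-01,  9.16395883e-01, -1.52678010e-03],
       [ 2.71139733e-04, -1.78449817e-03, -9.99998371e-01]]), 'force': array([ 0.37300698, -0.27246177,  0.42694747]), 'wrist_torque': array([-0.04198737,  0.02449877, -0.00554458]), 'grasp_force': 0.0, 'grip_width': 85.53169337142948}
```

View pics/top0.png

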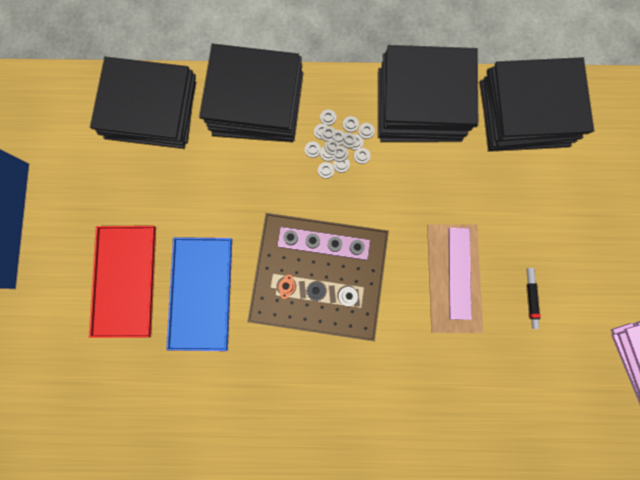

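View pics/side0.png

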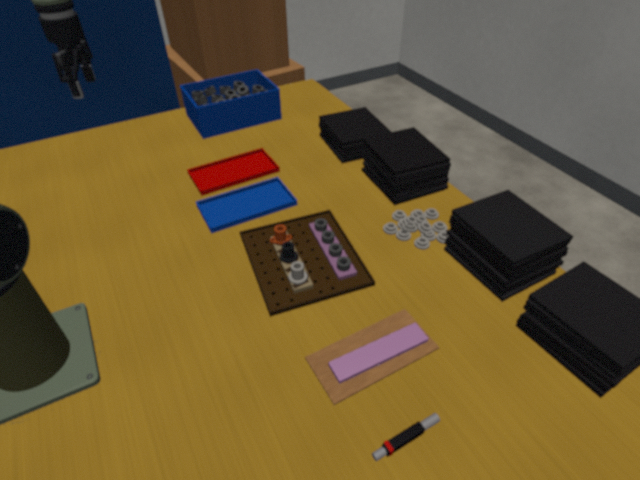

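The top view shows the oval bush at about (286,286), the gear at (316,291) and the round bush at (349,296). The fresh strip is at (460,273), the gauge at (533,298), the blue tray at (200,294) and the red tray at (123,282). The side view agrees with this layout.

```bash
python3 - <<'E'
from h import *
f=np.load('pics/top0.npz'); C=cam('top'); d=f['d']
pts=dict(oval=(286,286),gear=(316,291),rnd=(349,296),fresh=(460,273),gauge=(533,298),blue=(200,294),red=(123,282),
 redTL=(97,227),redTR=(155,227),redBL=(91,336),redBR=(151,336),blTL=(174,239),blTR=(231,240),blBL=(168,348),blBR=(227,350),
 trTL=(266,214),trTR=(387,232),trBL=(249,321),trBR=(374,340))
W={}
for k,(u,v) in pts.items():
    W[k]=world(C,u,v,d[v,u]); print(k,np.round(W[k]))
# wrist look above row
c=(W['oval']+W['rnd'])/2; print('c',c)
R=np.array([[-1,0,0],[0,1,0],[0,0,-1.]])
print(ctrl.solve_ik([c[0],c[1],200],R))
ctrl.move_ptp([c[0]-30,c[1],190],R)
im,dd,s=save('wrist','w1'); print(s['eef_pos'],s['t'])
E
```

```text
oval [501.  68.  22.]
gear [492.   9.  19.]
rnd [483. -55.  22.]
fresh [ 531. -274.   13.]
gauge [ 484. -412.   18.]
blue [484. 239.   5.]
red [505. 393.   5.]
redTL [614. 449.  14.]
redTR [617. 337.   3.]
redBL [400. 442.  17.]
redBR [400. 332.   1.]
blTL [592. 294.  13.]
blTR [592. 182.   5.]
blBL [379. 293.  13.]
blBR [376. 181.   3.]
trTL [644. 112.  14.]
trTR [ 611. -131.   11.]
trBL [432. 139.  13.]
trBR [ 400. -103.   16.]
c [491.90306128   6.52626506  22.26349838]
[-1.62865014e-01  8.55976329e-02  1.80194869e+00 -4.44089210e-16
  1.25404633e+00 -1.73366134e+00]
[462.07408062   7.07625286 190.1671263 ] 2.2083
```

View pics/w1.png

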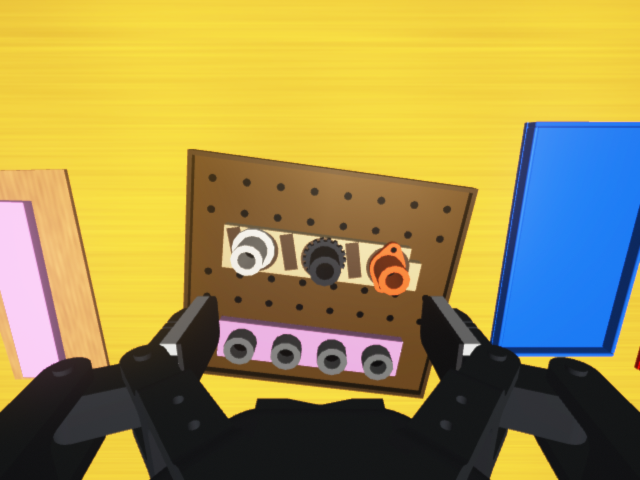

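The wrist view shows the round bush at (252,250), the gear at (324,258) and the oval bush at (392,265) on the stained strip. The neighbouring row is below them. I'll get hub and strip centres from the depth, and look at an enlarged crop.

```bash
cat >> h.py <<'E'
def cloud(C,d):
    K,R,t=C; v,u=np.mgrid[:480,:640]; P=np.stack([(u-K[0,2])/K[0,0]*d,(v-K[1,2])/K[1,1]*d,d],-1)
    return (P-t)@R
def load(f,n):
    f=np.load(f'pics/{f}.npz'); C=cam(n,f['p'],f['R']); return f['im'],f['d'],C
E
python3 - <<'E'
from h import *
for f,n in (('w1','wrist'),('top0','top'),('side0','side')):
    im,d,C=load(f,n); P=cloud(C,d); X,Y,Z=P[...,0],P[...,1],P[...,2]
    print(f)
    for k,c in dict(oval=(497,67),gear=(490,7),rnd=(483,-54)).items():
        m=(np.hypot(X-c[0],Y-c[1])<24)&(Z>42)&(Z<60)&(d>0)
        if m.sum()<5: print(k,m.sum());continue
        q=P[m]; (cc,r)=cv2.minEnclosingCircle(q[:,:2].astype(np.float32)); print(k,m.sum(),np.round(np.median(q,0),1),np.round(cc,1),round(r,1), 'zmax',np.round(np.percentile(q[:,2],[50,90]),1))
    hsv=cv2.cvtColor(im,cv2.COLOR_RGB2HSV)
    m=(hsv[...,0]>125)&(hsv[...,0]<165)&(hsv[...,1]>25)&(hsv[...,2]>120)&(X>300)&(X<800)&(d>0)
    for k,b in dict(fresh=(Y<-200)&(Y>-380),nxt=(Y>-120)&(Y<150)&(X>540)).items():
        q=P[m&b]
        if len(q)>30:
            r=cv2.minAreaRect(q[:,:2].astype(np.float32)); print(k,len(q),np.round(cv2.boxPoints(r)).tolist(),np.round(r[0],1),np.median(q[:,2]))
    m=(hsv[...,0]>100)&(hsv[...,0]<120)&(hsv[...,1]>150)&(hsv[...,2]>60)&(Z<40)&(Z>-10)&(Y>150)&(Y<330)&(X<650)&(d>0)
    q=P[m]; 
    if len(q)>30: r=cv2.minAreaRect(q[:,:2].astype(np.float32)); print('blue',np.round(r[0]),np.round(r[1]),r[2],np.median(q[:,2]))
    m=((hsv[...,0]<5)|(hsv[...,0]>175))&(hsv[...,1]>150)&(Z<40)&(Z>-10)&(Y>300)&(Y<500)&(X<680)&(d>0)
    q=P[m]; 
    if len(q)>30: r=cv2.minAreaRect(q[:,:2].astype(np.float32)); print('red',np.round(r[0]),np.round(r[1]),r[2],np.median(q[:,2]))
im,d,C=load('w1','wrist')
cv2.imwrite('pics/c1.png',cv2.resize(im[140:380,180:480,::-1],None,fx=2.5,fy=2.5,interpolation=cv2.INTER_CUBIC))
E
```

```text
w1
oval 633 [500.1  67.1  48.1] [500.9  67.5] 13.1 zmax [48.1 49.1]
gear 604 [492.   10.6  48.1] [492.7  10.9] 13.2 zmax [48.1 49. ]
rnd 641 [483.  -51.9  48.1] [484.  -51.9] 13.4 zmax [48.1 49. ]
fresh 7285 [[442.0, -291.0], [621.0, -295.0], [622.0, -253.0], [443.0, -249.0]] [ 531.9 -271.9] 13.17339636616261
nxt 3457 [[555.0, -89.0], [595.0, -95.0], [620.0, 82.0], [580.0, 88.0]] [587.4  -3.4] 14.36912267812763
blue [486. 239.] [117. 218.] 89.99177551269531 3.468339001446952
red [610. 336.] [18.  3.] 4.920319080352783 1.9582150548342496
top0
oval 103 [499.9  67.7  49. ] [500.4  67.2] 12.8 zmax [49.  50.9]
gear 100 [491.8  11.   49.3] [492.1  10.9] 12.8 zmax [49.3 51.4]
rnd 102 [484.1 -51.9  49.5] [483.1 -51.8] 12.7 zmax [49.5 51.6]
fresh 1855 [[443.0, -291.0], [621.0, -294.0], [622.0, -253.0], [443.0, -250.0]] [ 532.3 -272.2] 14.507139524503494
nxt 1177 [[555.0, -91.0], [595.0, -97.0], [619.0, 82.0], [579.0, 88.0]] [587.2  -4.5] 15.190488092938754
blue [486. 238.] [217. 114.] 0.1353176087141037 4.2476349870959815
red [509. 391.] [217. 117.] 1.2543511390686035 4.211735654160711
side0
oval 96 [499.9  65.2  48.1] [500.3  68.4] 14.1 zmax [48.1 50.6]
gear 108 [491.7   9.   48.1] [491.9  11.9] 13.7 zmax [48.1 50.2]
rnd 113 [481.9 -53.6  48.2] [482.2 -51.3] 13.7 zmax [48.2 50.3]
fresh 1998 [[441.0, -291.0], [621.0, -294.0], [622.0, -254.0], [441.0, -251.0]] [ 531.4 -272.3] 14.090473545498037
nxt 220 [[556.0, -89.0], [593.0, -94.0], [616.0, 79.0], [580.0, 83.0]] [586.1  -5.2] 15.09616632415964
blue [484. 239.] [217. 122.] 0.3217702805995941 4.730020854270575
red [506. 393.] [218. 123.] 2.0319085121154785 4.878122089511117
```

View pics/c1.png

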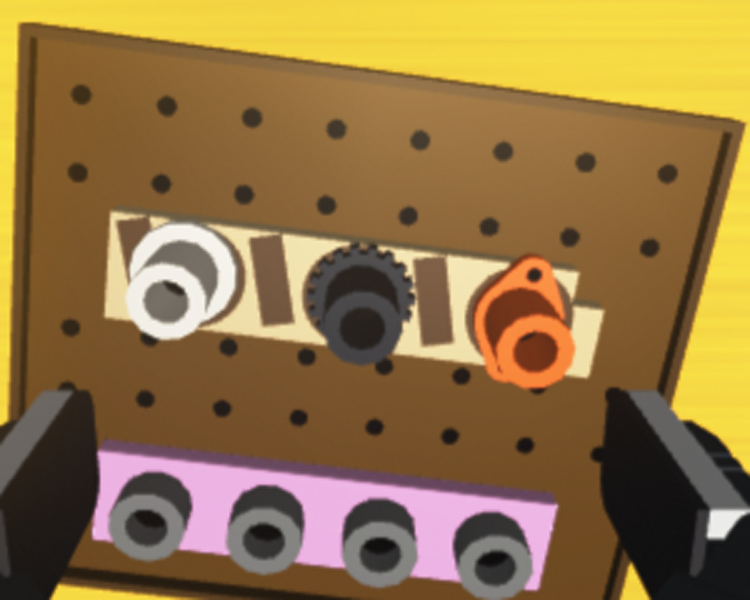

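Everything agrees: the hub tops are at z ≈ 49 in all three views, and the hub radius is 13. The row runs at about -8°. Now I'll check the strip and tray origin, then move the first part.

```bash
cat >> h.py <<'E'
YAW=np.arctan2(-16.7,119.4)          # tray yaw
PARTS=dict(oval=(500.4,67.4),gear=(492.3,10.9),rnd=(483.7,-51.9))
BLUE=dict(oval=(554,239),gear=(485,239),rnd=(416,239))
def rot(a):   # tool down, closing axis y at yaw a
    y=np.array([np.cos(a),np.sin(a),0]); z=np.array([0,0,-1.]); return np.c_[np.cross(y,z),y,z]
def bestrot(p,a):
    c=[(abs(q[5]),i) for i in (0,1) for q in [ctrl.solve_ik(p,rot(a+i*np.pi))] if q is not None]
    return rot(a+min(c)[1]*np.pi)
def st(m=''):
    s=sensors.read_state(); print(m,'t%.1f'%s['t'],np.round(s['eef_pos'],1),'w%.1f f%.1f'%(s['grip_width'],s['grasp_force']),np.round(s['force'],1)); return s
def shift(src,dst,z0,z1,a=YAW,zt=125,grip=40):
    """carry a part: z0 supports height at src, z1 at dst"""
    p=lambda c,z:[c[0],c[1],z]
    R=bestrot(p(src,zt),a)
    ctrl.move_ptp(p(src,zt),R); ctrl.gripper_to(50)
    ctrl.move_l(p(src,z0+36),vel=150); ctrl.gripper_to(15,grip); st('grip')
    ctrl.move_l(p(src,zt),vel=150); s=st('up')
    if s['grip_width']<20: raise SystemExit('lost')
    ctrl.move_ptp(p(dst,zt),R)
    ctrl.move_l(p(dst,z1+42),vel=150); hit=ctrl.move_l(p(dst,z1+33),vel=20,threshold=4); st(f'down {hit}')
    ctrl.gripper_to(48); ctrl.move_l(p(dst,zt),vel=200)
E
python3 - <<'E'
from h import *
im,d,C=load('w1','wrist')
def g(x,y,z): return np.round(atz(C,180+x/2.5,140+y/2.5,z),1)
print('strip L',g(110,211,15),g(105,318,15),'R',g(588,377,15),g(604,310,15))
print('tray near',g(22,25,12),g(743,122,12), np.degrees(YAW))
shift(PARTS['oval'],BLUE['oval'],15,4)
st('end'); save('top','t1')
E
```

```text
strip L [462.2 -76.9  15. ] [502.3 -81.9  15. ] R [525.6  95.9  15. ] [499.1  99.6  15. ]
tray near [ 399.  -102.2   12. ] [431.3 142.6  12. ] -7.962080021989541
grip t5.3 [501.8  67.4  52.5] w24.7 f39.7 [-0.4 -1.   5.7]
up t5.9 [499.5  67.4 124.2] w24.5 f39.3 [-0.4 -0.4 -0.8]
down True t7.7 [555.3 239.3  41.6] w24.4 f39.9 [0.1 0.5 4.1]
end t8.7 [553.5 238.9 124.5] w48.2 f0.0 [ 0.1 -0.2 -1.6]
```

The strip centre is about (494,9) and the tray origin about (493.3,9.1), which agree. The first part went down as expected, so I'll move the other two.

```bash
python3 - <<'E'
from h import *
for k in('gear','rnd'): shift(PARTS[k],BLUE[k],15,4)
ctrl.move_ptp([462,9,200],bestrot([462,9,200],np.pi/2)) 
save('wrist','w2'); save('top','t2'); st('end')
im,d,C=load('t2','top'); P=cloud(C,d)
for k,c in BLUE.items():
    m=(np.hypot(P[...,0]-c[0],P[...,1]-c[1])<24)&(P[...,2]>30)&(P[...,2]<60); q=P[m]
    print(k,np.round(cv2.minEnclosingCircle(q[:,:2].astype(np.float32))[0],1),np.median(q[:,2]).round(1))
cv2.imwrite('pics/c2.png',cv2.resize(im[200:370,80:400,::-1],None,fx=2.5,fy=2.5))
E
```

```text
grip t10.8 [493.8  10.7  52.5] w24.3 f39.7 [ 0.7 -0.1  5.6]
up t11.5 [491.5  11.  124.2] w24.6 f39.3 [ 0.2 -0.  -1.9]
down True t13.4 [486.3 239.4  41.5] w25.1 f39.7 [-0.9  0.1  4.4]
grip t16.7 [485.1 -52.3  52.5] w24.3 f39.7 [-0.3 -0.1  6.1]
up t17.3 [482.9 -51.7 124.3] w24.8 f39.3 [-0.3 -1.1 -2.1]
down True t19.5 [417.3 239.5  41.5] w24.2 f39.7 [-0.5 -0.3  4.5]
end t21.5 [461.1  10.1 198.7] w47.8 f0.0 [-0.2 -0.9  0.4]
oval [554.7 239.6] 37.4
gear [484.9 239.1] 37.4
rnd [416.3 238.9] 37.5
```

View pics/c2.png

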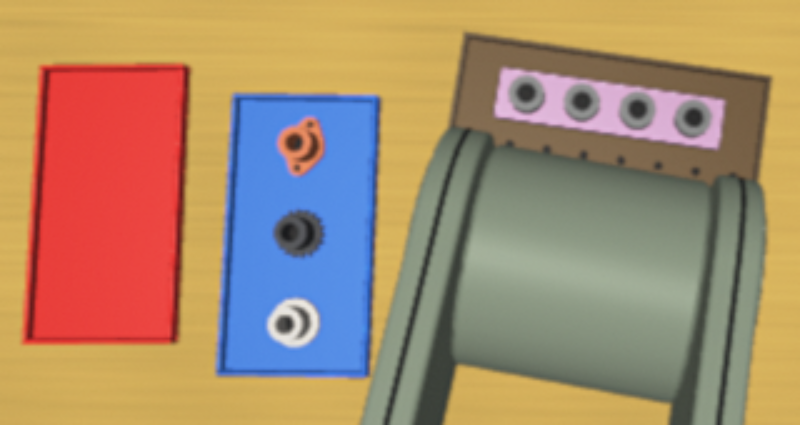

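View pics/w2.png

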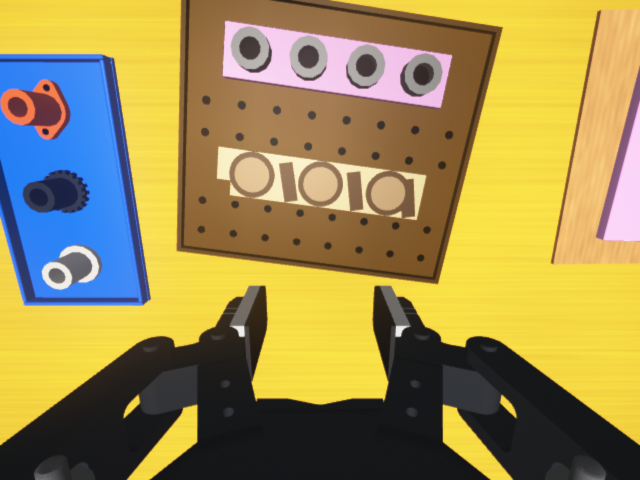

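All three parts stand upright in the blue tray, with hub tops at 37.4 (expected 38). The worn strip in the wrist view spans about (217,147) to (425,219) and has its chip at the lower left. Next I'll refine the strip pose, then grip it and lift it out.

```bash
cat >> h.py <<'E'
ORG=np.array([493.3,9.1])
def pickstrip(c,a,zs,zt=125):
    """grip strip centred c, closing axis yaw a, lying on height zs; returns TCP z of the grip above zs"""
    R=bestrot([*c,zt],a); ctrl.move_ptp([*c,zt],R); ctrl.gripper_to(56,60)
    ctrl.move_l([*c,zs+42],vel=150); hit=ctrl.move_l([*c,zs+10],vel=15,threshold=5); s=st(f'touch {hit}')
    if not hit: raise SystemExit('no touch')
    z=s['eef_pos'][2]+4.0; ctrl.move_l([*c,z],vel=30); ctrl.gripper_to(30,60); st('grip')
    ctrl.move_l([*c,z+40],vel=60); s=st('up'); return z-zs
def placestrip(c,a,h,zs,zt=125):
    z0=sensors.read_state()['eef_pos']; ctrl.move_l([z0[0],z0[1],zt],vel=150)
    R=bestrot([*c,zt],a); ctrl.move_ptp([*c,zt],R); ctrl.move_l([*c,zs+h+8],vel=120)
    hit=ctrl.move_l([*c,zs+h-4],vel=15,threshold=4); st(f'down {hit}')
    ctrl.gripper_to(56); ctrl.move_l([*c,zt],vel=150); st('released')
E
python3 - <<'E'
from h import *
im,d,C=load('w2','wrist'); P=cloud(C,d)
m=(np.hypot(P[...,0]-494,P[...,1]-9)<110)&(abs(P[...,0]-494)<40)&(im.sum(-1)>400); 
hsv=cv2.cvtColor(im,cv2.COLOR_RGB2HSV); m&=(hsv[...,2]>170)&(hsv[...,1]<140)
q=np.array([atz(C,u,v,15)[:2] for v,u in np.argwhere(m)],np.float32); r=cv2.minAreaRect(q); print(r,np.median(P[m][:,2]))
c=np.array(r[0])
if np.linalg.norm(c-ORG)>5 or abs(max(r[1])-180)>6: raise SystemExit('check')
h=pickstrip(c,YAW,5); open('hh','w').write(str(h)); print(h); save('wrist','w3')
E
```

```text
((476.98114013671875, 10.46868896484375), (274.25946044921875, 575.4415893554688), 2.659449815750122) 14.38676836625312check
```

```bash
python3 - <<'E'
from h import *
im,d,C=load('w2','wrist'); P=cloud(C,d)
hsv=cv2.cvtColor(im,cv2.COLOR_RGB2HSV)
m=(d>0)&(abs(P[...,0]-494)<40)&(abs(P[...,1]-9)<105)&(P[...,2]>11)&(P[...,2]<20)&(hsv[...,2]>150)&(hsv[...,1]<160)
m=cv2.morphologyEx(m.astype(np.uint8),cv2.MORPH_OPEN,np.ones((3,3)))>0
q=np.array([atz(C,u,v,15)[:2] for v,u in np.argwhere(m)],np.float32); r=cv2.minAreaRect(q); print(r,m.sum(),np.median(P[m][:,2]))
c=np.array(r[0])
if np.linalg.norm(c-ORG)>5 or abs(max(r[1])-180)>6: raise SystemExit('check')
h=pickstrip(c,YAW,5); open('hh','w').write(str(h)); print(h); save('wrist','w3')
E
```

```text
((494.05126953125, 9.37139892578125), (179.4312744140625, 40.088836669921875), 82.34354400634766) 7423 14.390195242582998
touch True t25.1 [494.    9.4  25.9] w56.1 f2.3 [-0.9  0.2  3.9]
grip t25.6 [494.2   9.3  30.1] w38.2 f60.7 [-0.8  0.7  2.9]
up t26.5 [493.8   9.4  69.8] w37.9 f60.3 [ 0.3 -0.5 -1.7]
24.85642523049817
```

View pics/w3.png

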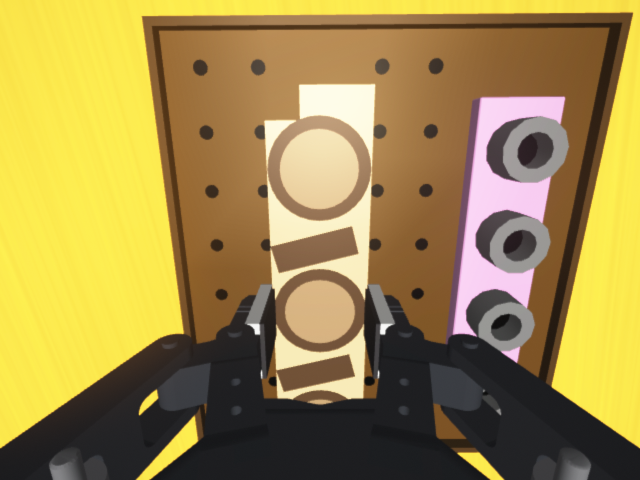

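The strip is held level at its middle, with the pads at about (262,320) and (378,320). Now it goes into the red tray.

```bash
python3 - <<'E'
from h import *
h=float(open('hh').read())
placestrip((508,392),np.radians(91.6),h,4)
ctrl.move_ptp([500,-120,200],bestrot([500,-120,200],np.pi/2)); save('top','t3'); im=save('wrist','w4')[0]; st()
a=np.load('pics/t3.npz')['im']
cv2.imwrite('pics/c3.png',np.hstack([cv2.resize(a[200:370,80:400,::-1],(400,213)),cv2.resize(im[...,::-1],(400,300))[:213]]))
E
```

```text
down True t29.9 [508.  392.1  29.2] w38.5 f61.0 [ 0.  -0.3  5.1]
released t31.0 [507.3 391.5 124. ] w55.9 f0.0 [ 0.1  0.4 -0.2]
 t33.1 [ 500.1 -119.4  199.8] w55.9 f0.0 [0.4 1.2 0.4]
```

View pics/c3.png

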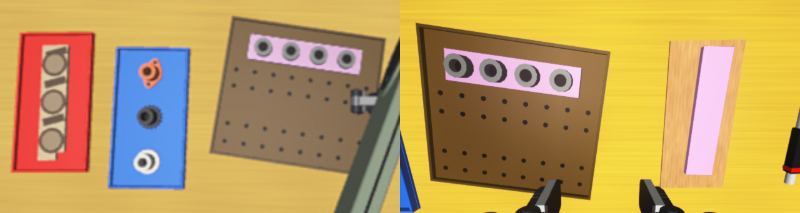

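The worn strip lies in the red tray and the plate is clear. Now I'll refine the fresh strip's pose and move it.

```bash
python3 - <<'E'
from h import *
im,d,C=load('w4','wrist'); P=cloud(C,d); hsv=cv2.cvtColor(im,cv2.COLOR_RGB2HSV)
m=(d>0)&(P[...,1]<-220)&(P[...,1]>-330)&(P[...,2]>8)&(P[...,2]<22)&(hsv[...,0]>130)&(hsv[...,0]<165)&(hsv[...,1]>25)
m=cv2.morphologyEx(m.astype(np.uint8),cv2.MORPH_OPEN,np.ones((3,3)))>0
q=np.array([atz(C,u,v,14)[:2] for v,u in np.argwhere(m)],np.float32); r=cv2.minAreaRect(q); b=cv2.boxPoints(r); print(r,np.median(P[m][:,2]))
e=max((b[1]-b[0],b[2]-b[1]),key=np.linalg.norm); e=e*np.sign(e[0]); a=np.arctan2(e[1],e[0]); c=np.array(r[0]); print(np.degrees(a))
if np.linalg.norm(c-(532,-272))>5 or abs(max(r[1])-180)>6: raise SystemExit('check')
h=pickstrip(c,a+np.pi/2,4); print(h)
placestrip((493.6,9.2),YAW,h,5)
ctrl.move_ptp([452,9,200],bestrot([452,9,200],np.pi/2)); im,d,s=save('wrist','w5'); st()
im,d,C=load('w5','wrist'); P=cloud(C,d); hsv=cv2.cvtColor(im,cv2.COLOR_RGB2HSV)
L=(d>0)&(P[...,2]>8)&(P[...,2]<22)&(hsv[...,0]>130)&(hsv[...,0]<165)&(hsv[...,1]>25)
for k,m in dict(fresh=L&(abs(P[...,0]-493)<40)&(abs(P[...,1]-9)<110),nxt=L&(P[...,0]>550)&(abs(P[...,1])<120)).items():
    q=np.array([atz(C,u,v,15)[:2] for v,u in np.argwhere(m)],np.float32); print(k,cv2.minAreaRect(q),np.median(P[m][:,2]))
E
```

```text
((532.5826416015625, -270.41668701171875), (41.59848403930664, 178.3975830078125), 88.9137191772461) 13.118109667973732
-1.0862843
touch True t36.0 [ 532.5 -270.4   24.9] w56.2 f2.0 [-0.   1.1  3.8]
grip t36.6 [ 532.8 -270.6   29.2] w38.1 f61.7 [-1.3 -0.7  2.4]
up t37.4 [ 532.4 -270.3   68.8] w38.1 f61.2 [-0.7  0.1 -2.3]
24.907421447046804
down True t40.5 [493.7   9.2  30.1] w38.1 f61.9 [-0.9  0.8  4.1]
released t41.6 [492.9   9.3 124.3] w55.9 f0.0 [ 0.1 -0.4 -0.4]
 t42.9 [451.7   9.  199.3] w56.2 f0.0 [0.2 0.1 0.2]
fresh ((493.4974060058594, 9.584304809570312), (178.677978515625, 39.74930191040039), 82.02494812011719) 14.137297173518263
nxt ((587.3908081054688, -3.2485580444335938), (178.3404998779297, 40.042171478271484), 82.26710510253906) 14.252650973384833
```

View pics/w5.png

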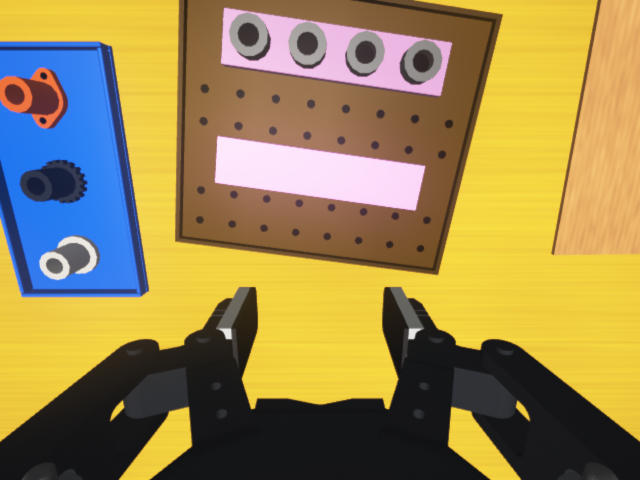

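The fresh strip lies at (493.5,9.6) at 82.0°, flat and lined up with the neighbouring row, which hasn't moved. Now the parts go back.

```bash
python3 - <<'E'
from h import *
B=dict(oval=(554.7,239.6),gear=(484.9,239.1),rnd=(416.3,238.9))
for k in('oval','gear','rnd'): shift(B[k],PARTS[k],4,15)
R=bestrot([452,9,190],np.pi/2); ctrl.move_ptp([452,9,200],R); save('wrist','w6')
ctrl.move_ptp([400,-250,250],bestrot([400,-250,250],np.pi/2)); a=save('top','t4')[0]; st('end')
for f,n in(('w6','wrist'),('t4','top')):
    im,d,C=load(f,n); P=cloud(C,d)
    for k,c in PARTS.items():
        q=P[(d>0)&(np.hypot(P[...,0]-c[0],P[...,1]-c[1])<24)&(P[...,2]>42)&(P[...,2]<60)]
        print(f,k,len(q),len(q) and (np.round(cv2.minEnclosingCircle(q[:,:2].astype(np.float32))[0]-np.array(c),1),np.median(q[:,2]).round(1)))
w=np.load('pics/w6.npz')['im']
cv2.imwrite('pics/c6.png',np.hstack([cv2.resize(w[...,::-1],(400,300)),cv2.resize(a[100:400,80:480,::-1],(400,300))]))
E
```

```text
grip t45.2 [556.2 240.   41.8] w24.2 f39.8 [-0.1  0.7  6.3]
up t46.0 [553.7 239.3 123.9] w24.8 f39.3 [ 0.4 -0.7 -2.5]
down True t47.7 [501.8  67.4  52.8] w24.7 f39.7 [-0.1  0.4  4.3]
grip t50.5 [486.4 239.5  41.6] w24.7 f39.6 [-0.4  0.1  5.4]
up t51.3 [483.9 238.8 124. ] w24.6 f39.3 [-1.   0.2 -2.2]
down True t53.1 [493.7  10.8  52.6] w24.4 f39.6 [-0.4  0.5  4.5]
grip t56.2 [417.6 239.4  41.5] w24.6 f39.5 [-0.5  0.2  5.2]
up t56.9 [415.5 238.6 124.2] w24.5 f39.3 [-0.8  0.8 -2.2]
down True t59.0 [485.  -52.2  52.5] w24.9 f39.7 [-1.3  0.   4.1]
end t62.4 [ 400.2 -248.7  249.4] w48.2 f0.0 [-0.1  0.6  0.1]
w6 oval 665 (array([ 1. , -0.6]), np.float64(48.0))
w6 gear 603 (array([ 1.1, -0.1]), np.float64(48.1))
w6 rnd 646 (array([ 1.2, -0.2]), np.float64(48.0))
t4 oval 102 (array([ 0.6, -0.8]), np.float64(49.1))
t4 gear 97 (array([ 0.3, -0.3]), np.float64(49.6))
t4 rnd 104 (array([ 0.4, -0.1]), np.float64(49.5))
```

View pics/c6.png

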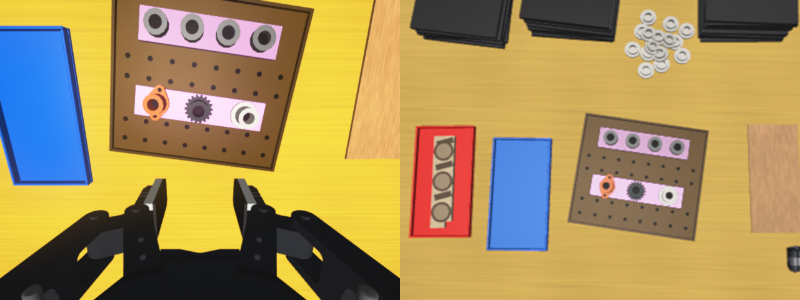

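All three parts stand upright on the fresh strip within about 1.5 mm of where they started. The worn strip lies flat in the red tray, and the robot is clear of everything.

```bash
python3 -c "
from h import *
print(ctrl.finish_job())"
```

```text
the job is handed in; nothing more can be done
None
```

The job is handed in at about 62 s of the 144 s allowed, with no verdict returned: the worn strip is in the red tray, the fresh strip is within about 1 mm of the old one's place, the three parts stand within about 1.5 mm of their original spots, and the neighbouring row and plug gauge were not touched.

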